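# Fit the spacer sleeve and idler pulley to a shaft in the bench vise

### The arm

A 6-joint arm with a two-finger parallel gripper is mounted at the origin on the work surface. World frame = base frame: x ahead of the robot, y to its left, z up, the work surface at z = 0. Lengths are in m, angles in rad, forces in N, time in s.
With the tool pointing down it reaches from about 0.35 to 0.975 m from the base axis. Payload 4.9 kg.
Tool frame: the origin (TCP) lies midway between the tips of the shut fingers; the grasp point (between the pads) lies 19 mm behind it; z points along the fingers, y is the line along which they close (so a half turn about z gives the same grasp; the last joint's range is limited). The gripper opens to 85 mm and grips with 20 to 120 N. Pads are 22 mm wide; open, the fingers measure 114 mm over their backs; the gripper's body (76 mm by 85 mm) begins 54 mm behind the grasp point. The pads swing forward as they close: fully open they stand 13 mm farther back than shut.
Start: joints at [-1.375, 0.053, 1.613, -0, 1.476, -0.119], TCP at [0.194, -0.594, 0.231] pointing down, gripper open.
Joint ranges: [-3.01, 3.01], [-1.01, 2.22], [0.06, 2.58], [-1.02, 4.17], [0.09, 2.62], [-3.14, 3.14]. Speed limits (rad/s): [2.57, 2.57, 3.14, 3.14, 3.14, 3.14].

### API

Orientations are given as a unit quaternion [w, x, y, z].
In Python, from plant import manip gives the robot as it stands.
- The arm moves only by the tool carry_out, never from a script. Its argument "moves" is a list of rows, each a list of 7 numbers: the opening, from 0 (shut) to 1 (fully open), then the shift along the tool's x, y, z normalised to -1 to 1, where 1 is 0.4 m, then the turn, a rotation vector about the tool's x, y, z normalised to -1 to 1, where 1 is 0.5 rad. In form: [[grip, dx, dy, dz, rx, ry, rz], ...]. A call has 1 to 8 rows; each row is the pose to reach, as a shift and turn from the pose commanded when the call began, along the tool's axes at that moment; what a row does not reach only later rows make up. A row lasts 1/12 s, in which the tool goes at most 41.7 mm and 7.16 degrees, less where a joint would pass 70% of its speed; a pose out of reach is approached as far as the arm can. A call with a number of a shift or a turn outside -1 to 1 is refused whole. A call with a gripper value outside its range is refused whole. The fingers move at their own pace and stop on an object; the grip force is fixed at half the most. Time passes only in rows, so rows that repeat a pose let the fingers close. It gives the time, the measured TCP pose, the force and the opening at its end, in the units of the state.
- manip.state(): the state, without advancing time (a new reading comes with each control period).
- manip.grab_frame(name): name is "scene" or "top" or "wrist"; returns the picture (384x512x3 uint8, red, green, blue); there is no depth.
- manip.camera_info(name): a dict with "intrinsics" (3x3 intrinsics, pixels), "extrinsics" (4x4, takes a point from world to camera coordinates). Camera axes: x right, y down, z forward; pixel columns grow to the right and rows downward; lengths in m; the calibration is good to about 2 mm. A picture is of the moment at which its call begins: read the wrist's pose just before it. camera_info takes no time and is no camera call; for the wrist camera it gives the pose at the moment of the call.
- manip.job_done(): hands the job in, once; it reports no verdict.
The state is a dict: "time": time; "joint_pos": joint angles; "joint_vel": joint speeds; "joint_efforts": joint torques, N m; "tool_pos": TCP position; "tool_rot": TCP orientation; "contact_force": force on the tool from outside, world axes, zero at the start; "ft_torque": the same for the moment, N m; "gripper_width": opening from 0.0 (shut) to 1.0 (fully open).
Only numpy, scipy, OpenCV 4.12 (cv2) and the standard library are available. Lean on these libraries where they do the work, as an engineer would, in place of code of your own. Each camera call takes 0.05 s, during which the arm holds its last target. There are 200 camera calls.

### The job

The shaft standing in the bench vise is ready for its spacer and idler pulley: pull the yellow protective cap off the shaft end and put it in the blue bin, then slide the steel spacer sleeve down over the shaft until it is fully home on the shoulder, and after it the ribbed belt pulley until it is fully home on the sleeve. Lower the sleeve and the pulley all the way down rather than letting them drop, and leave the brass bush, the green tin and the screwdriver where they are.

Things in the scene. Friction and masses are not known exactly. Their poses are not given: they have to be found in the camera images.
- vise: dark iron bench vise, fixed to the bench right or left of the middle, turned a little, holding the steel shaft upright and rigid between aluminium soft jaws. Origin: on the bench under the shaft axis; x points away from the screw handle, z up. Jaw tops 165 mm up, 125 mm wide (y), reaching 66 mm each way along x; shaft shoulder 195 mm up, shaft end 248 mm up
- shoulder (a point): centre of the shaft's shoulder, the flat ring face on which the sleeve must sit; z up along the shaft. Below it the shaft is 40 mm thick; above rises a plain journal 24 mm in diameter, 53 mm long, its last 4 mm tapering to 18 mm (chamfer). A black circlip groove 46 mm above the shoulder shows just above the pulley when both parts are home
- shaft_end (a point): centre of the shaft's upper end, 53 mm above the shoulder, on the same axis (hidden under the cap at the start)
- cap_mid (a point): yellow plastic protective cap, a loose sleeve 34 mm in outside diameter and 40 mm tall, closed at the top, open below (bore 28 mm, 35 mm deep), 15 g, sitting over the shaft end; it comes off straight upwards. Point: its centre, half-way up (20 mm below its closed top). z up along it at the start
- spacer_mid (a point): steel spacer sleeve, a plain bright ring 40 mm in outside diameter, 24 mm tall, bore 25.6 mm, about 0.14 kg, standing on the black rubber mat. Point: its centre, half-way up (12 mm above its underside); z along its axis. Both ends are alike
- pulley_mid (a point): idler pulley with its bearing: aluminium, black ribs around the rim, orange bearing shield, 60 mm in outside diameter, 20 mm tall, bore 25.6 mm, about 0.2 kg, lying flat on the black rubber mat. Point: its centre, half-way up (10 mm above its underside); z along its axis. Both faces are alike
- bin: open blue plastic bin fixed on the bench, 120 mm (x) by 100 mm (y) outside, 55 mm high, walls and floor 3 mm. Origin: centre of its underside, axes along its sides, z up
- mat: black rubber mat fixed on the bench, 250 mm (x) by 240 mm (y), 3 mm thick, on the other side from the vise; the sleeve, the pulley, the bush and the tin stand on it in any arrangement, at least 90 mm from centre to centre. Origin: centre of its underside
- bush: brass bush, 32 mm outside diameter, 30 mm tall, bore 20 mm (too small for the shaft): a bystander on the mat, to be left alone. Origin: centre of its underside
- tin: closed round green tin, 54 mm in diameter, 45 mm tall: a bystander on the mat, to be left alone. Origin: centre of its underside
- screwdriver: screwdriver with a red handle, 200 mm long, 26 mm thick, lying on the bench between the vise and the mat: a bystander, to be left alone. Origin: middle of its length, at the bench top; x towards its tip

How it is judged:
By the outcome, as a careful person would: the job done as asked, in the order asked, and still so for the second after the job is handed in, with the robot touching nothing.
It also fails if it takes over 72 s, if anything falls off the work surface, if the arm or the gripper's body presses on something with over 40 N, if the wrist force passes 120 N, or if a joint passes its speed limit or range.

## Working session

There is one attempt and no reset: what is moved stays moved. The work goes in short steps, Python scripts to look and compute and a tool call to move; the robot and the scene stay as the last step left them, time stands still between calls to the robot, and variables do not carry over. Pictures are saved under pics/ and viewed, on a budget of 10 in all, crops included, one or two more only if the job needs it, and the job is handed in when it is done.

Besides the shell and the picture viewer there is one more tool, called as name([rows], argument=value, ...), one row to a line, values as JSON. carry_out: Moves the arm, as the interface text tells. Scaled input: -1 to 1 covers 0.4 m each way for a shift and 0.5 rad each way for a turn. Its arguments: {"type":"object","properties":{"moves":{"type":"array"}},"required":["moves"]}

```bash
mkdir -p pics; ls; python3 - <<'E'
from plant import manip
import cv2,numpy as np
s=manip.state();print(s)
a=manip.grab_frame("scene");b=manip.grab_frame("top")
cv2.imwrite("pics/scene0.png",a[:,:,::-1]);cv2.imwrite("pics/top0.png",b[:,:,::-1])
for n in("scene","top","wrist"):print(n,{k:np.round(v,4).tolist() for k,v in manip.camera_info(n).items()})
E
```

```text
pics
{'time': 0.0, 'joint_pos': array([-1.37502130e+00,  5.33397703e-02,  1.61429507e+00, -2.32307684e-05,
        1.47598386e+00, -1.19037209e-01]), 'joint_vel': array([-0.00048711, -0.00073895, -0.00299241,  0.00133438,  0.00082111,
        0.00080415]), 'joint_efforts': array([ 2.44824996e-04, -3.93680835e+01, -3.70179141e+01, -1.50550659e-04,
        7.05844912e-03,  4.89985759e-07]), 'tool_pos': array([ 0.1933744 , -0.59368102,  0.23007297]), 'tool_rot': array([-1.01183333e-03,  9.87636534e-01,  1.56757937e-01, -5.04126125e-05]), 'contact_force': array([ 0.26767614,  0.65938084, -0.16597651]), 'ft_torque': array([-0.01641682,  0.0017981 , -0.0351547 ]), 'gripper_width': 0.9974021003994206}
scene {'intrinsics': [[396.8589, 0.0, 256.2967], [0.0, 396.8589, 193.9134], [0.0, 0.0, 1.0]], 'extrinsics': [[0.5341, 0.8454, 0.0063, -0.2954], [0.4821, -0.2985, -0.8237, -0.1181], [-0.6945, 0.443, -0.567, 1.2779], [0.0, 0.0, 0.0, 1.0]]}
top {'intrinsics': [[349.0064, 0.0, 257.8257], [0.0, 349.0064, 189.0028], [0.0, 0.0, 1.0]], 'extrinsics': [[-0.0115, -0.9999, 0.01, 0.0013], [-0.9937, 0.0103, -0.1115, 0.5632], [0.1114, -0.0112, -0.9937, 0.8806], [0.0, 0.0, 0.0, 1.0]]}
wrist {'intrinsics': [[328.3292, 0.0, 254.823], [0.0, 328.3292, 193.1405], [0.0, 0.0, 1.0]], 'extrinsics': [[0.3091, -0.951, -0.0024, -0.6231], [-0.9062, -0.2953, 0.3026, -0.0388], [-0.2885, -0.0914, -0.9531, 0.3806], [0.0, 0.0, 0.0, 1.0]]}
```

View pics/scene0.png

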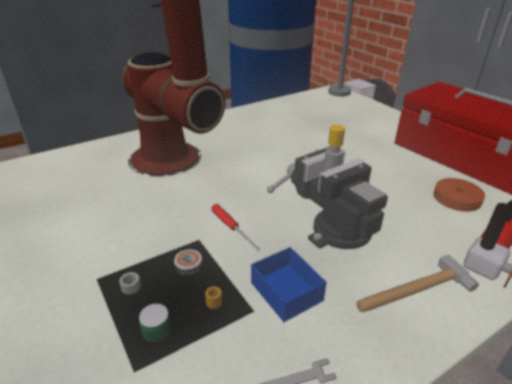

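View pics/top0.png

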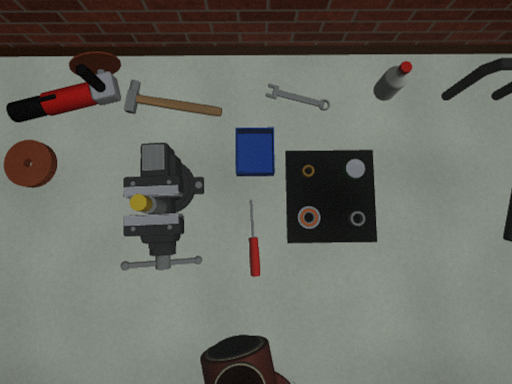

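The scene view shows the cap at about (337,135), pulley (188,261), sleeve (130,282) and bin (288,283). In the top view they are at cap (141,203), pulley (309,217), sleeve (357,218) and bin (255,151). The vise is on the left of the robot and the mat on its right.

```bash
cat > h.py <<'E'
import cv2,numpy as np
from plant import manip
from scipy.spatial.transform import Rotation as R
def look(n,f=None):
    ci=manip.camera_info(n);im=manip.grab_frame(n)[:,:,::-1].copy()
    if f:cv2.imwrite("pics/"+f,im)
    return im,ci
def ray(ci,uv):
    K,E=np.array(ci["intrinsics"]),np.array(ci["extrinsics"])
    d=E[:3,:3].T@np.linalg.inv(K)@[uv[0],uv[1],1];return -E[:3,:3].T@E[:3,3],d/np.linalg.norm(d)
def plane(ci,uv,z):
    o,d=ray(ci,uv);return o+d*(z-o[2])/d[2]
def tri(rs):
    A=sum(np.eye(3)-np.outer(d,d) for o,d in rs);b=sum((np.eye(3)-np.outer(d,d))@o for o,d in rs)
    p=np.linalg.solve(A,b);return p,[np.linalg.norm(np.cross(p-o,d)) for o,d in rs]
def proj(ci,p):
    K,E=np.array(ci["intrinsics"]),np.array(ci["extrinsics"]);c=K@(E[:3,:3]@p+E[:3,3]);return c[:2]/c[2]
def blob(im,lo,hi,roi=None):
    """largest HSV blob: contour"""
    m=cv2.inRange(cv2.cvtColor(im,cv2.COLOR_BGR2HSV),np.array(lo),np.array(hi))
    if roi:
        k=np.zeros_like(m);x0,y0,x1,y1=roi;k[y0:y1,x0:x1]=255;m&=k
    c,_=cv2.findContours(m,cv2.RETR_EXTERNAL,cv2.CHAIN_APPROX_NONE)
    return max(c,key=cv2.contourArea)
def cen(c):
    M=cv2.moments(cv2.convexHull(c));return np.array([M["m10"],M["m01"]])/M["m00"]
def rot():
    q=manip.state()["tool_rot"];return R.from_quat([q[1],q[2],q[3],q[0]])
def togo(p,yaw=None):
    """shift (tool axes, /0.4) and turn(/0.5) to TCP p, tool down, tool-x heading yaw"""
    s=manip.state();r=rot();print("tcp",np.round(s["tool_pos"],4),"t",round(s["time"],2),"head",np.round(np.arctan2(*r.as_matrix()[1::-1,0]),3))
    d=r.inv().apply(np.array(p)-s["tool_pos"])/.4
    if yaw is None:yaw=np.arctan2(*r.as_matrix()[1::-1,0])
    g=R.from_euler("z",yaw)*R.from_euler("x",np.pi)
    print("shift",np.round(d,4),"turn",np.round((r.inv()*g).as_rotvec()/.5,3))
E
python3 - <<'E'
from h import *
s,cs=cv2.imread("pics/scene0.png"),manip.camera_info("scene")
t,ct=cv2.imread("pics/top0.png"),manip.camera_info("top")
for n,lo,hi,rs,rt in [("cap",(20,100,80),(35,255,255),(310,110,360,170),(120,185,170,225)),
 ("pulley",(3,70,80),(20,255,255),(165,240,210,280),(290,200,330,235)),
 ("spacer",(0,0,90),(180,60,255),(115,265,145,297),(342,205,372,232)),
 ("bin",(105,120,40),(125,255,255),(240,240,335,325),(225,120,285,180))]:
    a=blob(s,lo,hi,rs);b=blob(t,lo,hi,rt);p,e=tri([ray(cs,cen(a)),ray(ct,cen(b))])
    print(n,cen(a),cen(b),cv2.contourArea(a),cv2.contourArea(b),p.round(4),np.round(e,4))
    print("  box",cv2.boundingRect(a),cv2.boundingRect(b),"top at z .05/.0:",plane(ct,cen(b),.02).round(3))
    if n=="bin":print(cv2.minAreaRect(b))
# wrist cam in tool frame
ci=manip.camera_info("wrist");E=np.array(ci["extrinsics"]);o=-E[:3,:3].T@E[:3,3];st=manip.state()
print("cam in tool",rot().inv().apply(o-st["tool_pos"]),"axis",rot().inv().apply(E[2,:3]))
print("vise jaw edge top", [plane(ct,q,.165).round(3) for q in ((124,190),(180,188),(124,222),(180,220))])
E
```

```text
cap [336.03370787 135.14856429] [139.80049566 202.67038414] 255.0 254.0 [0.515  0.2351 0.2333] [0.0006 0.0006]
  box (329, 125, 16, 22) (130, 194, 22, 17) top at z .05/.0: [0.532 0.305 0.02 ]
pulley [187.4033189  258.11183261] [308.66740576 217.00221729] 225.5 221.0 [ 0.489  -0.1372  0.0227] [0. 0.]
  box (177, 251, 22, 15) (300, 209, 18, 17) top at z .05/.0: [ 0.489 -0.138  0.02 ]
spacer [128.30965068 281.18590882] [357.19369369 221.73423423] 256.5 2.5 [ 0.4758 -0.2663  0.012 ] [0.001 0.001]
  box (119, 272, 20, 21) (352, 219, 12, 6) top at z .05/.0: [ 0.475 -0.265  0.02 ]
bin [287.25362206 282.9766838 ] [254.48308343 151.43377547] 2993.0 1723.5 [0.6647 0.0031 0.0257] [0.0002 0.0002]
  box (252, 249, 73, 71) (236, 128, 38, 48) top at z .05/.0: [0.666 0.003 0.02 ]
((254.5, 151.5), (47.0, 37.0), 90.0)
cam in tool [ 0.07781867 -0.00064129 -0.14283083] axis [-3.02799425e-01 -6.28778493e-04  9.53054097e-01]
vise jaw edge top [array([0.549, 0.294, 0.165]), array([0.552, 0.17 , 0.165]), array([0.478, 0.291, 0.165]), array([0.481, 0.169, 0.165])]
```

```bash
python3 - <<'E'
from h import *
togo([.46,-.20,.28],0)
E
```

```text
tcp [ 0.1934 -0.5937  0.2302] t 0.1 head 0.315
shift [ 0.9386 -0.7298 -0.123 ] turn [-0.004  0.     0.63 ]
```

carry_out([
  [1,0.94,-0.73,-0.12,0,0,0.63],
  [1,0.94,-0.73,-0.12,0,0,0.63],
  [1,0.94,-0.73,-0.12,0,0,0.63],
  [1,0.94,-0.73,-0.12,0,0,0.63],
  [1,0.94,-0.73,-0.12,0,0,0.63],
  [1,0.94,-0.73,-0.12,0,0,0.63],
  [1,0.94,-0.73,-0.12,0,0,0.63],
  [1,0.94,-0.73,-0.12,0,0,0.63],
])

```text
time: 0.77
tool_pos: [0.3801, -0.3177, 0.2645]
tool_rot: [-0.0, 1.0, -0.0, -0.0]
contact_force: [0.9, -0.7, 0.0]
gripper_width: 0.999
```

```bash
python3 - <<'E'
from h import *
togo([.46,-.20,.28],0)
E
```

```text
tcp [ 0.3801 -0.3177  0.2645] t 0.77 head -0.001
shift [ 0.1996 -0.2944 -0.0386] turn [-0.001  0.    -0.001]
```

carry_out([
  [1,0.2,-0.29,-0.04,0,0,0],
  [1,0.2,-0.29,-0.04,0,0,0],
  [1,0.2,-0.29,-0.04,0,0,0],
  [1,0.2,-0.29,-0.04,0,0,0],
  [1,0.2,-0.29,-0.04,0,0,0],
  [1,0.2,-0.29,-0.04,0,0,0],
])

```text
time: 1.27
tool_pos: [0.4598, -0.203, 0.2804]
tool_rot: [0.0, 1.0, 0.001, -0.0]
contact_force: [0.9, 0.6, 0.5]
gripper_width: 0.999
```

```bash
python3 - <<'E'
from h import *
im,ci=look("wrist","w1.png")
for n,p in (("pulley",[.489,-.138,.023]),("spacer",[.475,-.265,.025])):print(n,proj(ci,np.array(p)))
togo([.515,.235,.34],0)
E
```

```text
pulley [201.71823044 130.56224074]
spacer [306.69531287 142.59424988]
tcp [ 0.4593 -0.2038  0.2802] t 1.32 head 0.0
shift [ 0.1394 -1.0969 -0.1497] turn [-0.     0.002  0.001]
```

View pics/w1.png

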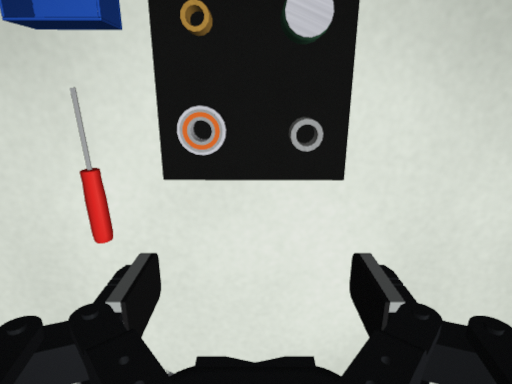

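Wrist view: pulley centred at about (201,131), sleeve at (306,134), both upright and well clear of the bush and tin; image up is +x. Next I go to the cap.

carry_out([
  [1,0.07,-0.55,-0.2,0,0,0],
  [1,0.07,-0.55,-0.2,0,0,0],
  [1,0.07,-0.55,-0.2,0,0,0],
  [1,0.07,-0.55,-0.2,0,0,0],
  [1,0.07,-0.55,-0.2,0,0,0],
  [1,0.07,-0.55,-0.2,0,0,0],
  [1,0.14,-0.83,-0.2,0,0,0],
  [1,0.14,-0.83,-0.2,0,0,0],
])

```text
time: 1.98
tool_pos: [0.5083, 0.0969, 0.3617]
tool_rot: [0.0, 1.0, -0.002, 0.001]
contact_force: [0.9, -1.0, 1.0]
gripper_width: 0.999
```

```bash
cat >> h.py <<'E'
def ell(c):
    return cv2.fitEllipse(cv2.convexHull(c))
YEL=((20,100,80),(35,255,255))
E
python3 - <<'E'
from h import *
im,ci=look("wrist","w2.png")
c=blob(im,*YEL);print(cen(c),cv2.boundingRect(c),plane(ci,cen(c),.245))
# sleeve/pulley from earlier picture w1
togo([.515,.235,.34],0)
w=cv2.imread("pics/w1.png");p=np.array([.4593,-.2038,.2802])
E=np.array(ci["extrinsics"]).copy();o=-E[:3,:3].T@E[:3,3]+p-manip.state()["tool_pos"];E[:3,3]=-E[:3,:3]@o
c1=dict(intrinsics=ci["intrinsics"],extrinsics=E)
b=blob(w,(3,70,80),(20,255,255),(170,100,235,160));print("pul",cen(b),plane(c1,cen(b),.023))
g=blob(w,(0,0,90),(180,70,255),(280,110,335,160));print("spa",cen(g),ell(g),cv2.boundingRect(g),plane(c1,cen(g),.02))
E
```

```text
[ 92.7406531  177.53659883] (63, 154, 61, 49) [0.51763115 0.23015418 0.245     ]
tcp [0.5087 0.1034 0.3605] t 2.03 head 0.004
shift [ 0.0168 -0.3287  0.0531] turn [-0.011 -0.002  0.007]
pul [200.58590442 130.42211131] [ 0.48935978 -0.14402348  0.023     ]
spa [306.45582822 134.55132924] ((306.40277099609375, 134.55340576171875), (31.848989486694336, 33.48724365234375), 36.1666259765625) (291, 118, 32, 34) [ 0.48344173 -0.27271617  0.02      ]
```

carry_out([
  [1,0.01,-0.31,0.02,0,0,0],
  [1,0.01,-0.31,0.02,0,0,0],
  [1,0.01,-0.31,0.02,0,0,0],
  [1,0.01,-0.31,0.02,0,0,0],
  [1,0.01,-0.31,0.02,0,0,0],
  [1,0.01,-0.31,0.02,0,0,0],
])

```text
time: 2.53
tool_pos: [0.5122, 0.2197, 0.3521]
tool_rot: [0.001, 1.0, -0.001, -0.0]
contact_force: [0.6, -0.8, -0.2]
gripper_width: 1.002
```

```bash
python3 - <<'E'
from h import *
im,ci=look("wrist","w3.png")
c=blob(im,*YEL);r=cv2.boundingRect(c);print(cen(c),r)
# top disc: brighter face
hsv=cv2.cvtColor(im,cv2.COLOR_BGR2HSV);v=hsv[...,2][r[1]:r[1]+r[3],r[0]+r[2]//2];print(v)
togo([.515,.235,.24],0)
E
```

```text
[238.6878273  187.46916747] (216, 163, 44, 48)
[ 72  71  71  71  71  69 117 178 187 188 189 189 189 189 190 189 189 189
 189 189 189 189 189 189 189 189 189 189 188 188 188 189 189 189 189 189
 188 189 189 188 189 189 188 188 189 189 177 124]
tcp [0.5123 0.2194 0.3525] t 2.58 head -0.003
shift [ 0.0067 -0.0393  0.2812] turn [ 0.001  0.001 -0.005]
```

View pics/w3.png

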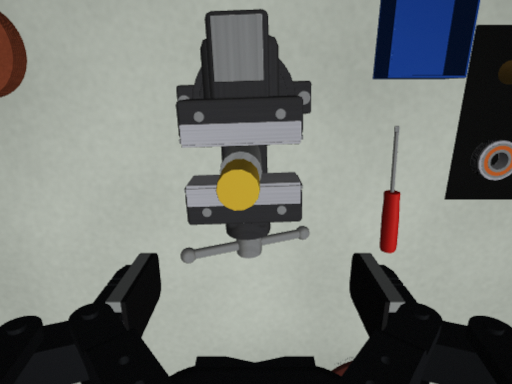

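The cap's top disc is centred at about (238,189), above the near jaw; the wrist sees the bin at upper right, and nothing stands between the fingers.

```bash
python3 - <<'E'
from h import *
im=cv2.imread("pics/w3.png");ci=manip.camera_info("wrist")
c=blob(im,(20,100,150),(35,255,255));e=ell(c);print(e)
p=plane(ci,e[0],.253);print(p)
o,d=ray(ci,e[0]);print("height from size:",o[2]-(np.mean(e[1])and 328.33*.034/np.mean(e[1]))*abs(d[2])/np.linalg.norm(d)*0.99)
p[2]=.217;togo(p,0)
E
```

```text
((237.53305053710938, 189.60243225097656), (40.50132751464844, 42.583553314208984), 91.13604736328125)
[0.51575374 0.23352622 0.253     ]
height from size: 0.24131301936702587
tcp [0.5123 0.2194 0.3525] t 2.58 head -0.003
shift [ 0.0086 -0.0356  0.3387] turn [ 0.001  0.001 -0.005]
```

carry_out([
  [1,0.0085,-0.036,0.06,0,0,0],
  [1,0.0085,-0.036,0.34,0,0,0],
  [1,0.0085,-0.036,0.34,0,0,0],
  [1,0.0085,-0.036,0.34,0,0,0],
  [1,0.0085,-0.036,0.34,0,0,0],
  [1,0.0085,-0.036,0.34,0,0,0],
  [1,0.0085,-0.036,0.34,0,0,0],
  [0,0.0085,-0.036,0.34,0,0,0],
])

```text
time: 3.25
tool_pos: [0.5173, 0.2354, 0.2207]
tool_rot: [-0.001, 1.0, -0.001, 0.003]
contact_force: [1.2, 0.2, -0.1]
gripper_width: 0.88
```

carry_out([
  [0,0,0,0,0,0,0],
  [0,0,0,0,0,0,0],
  [0,0,0,0,0,0,0],
  [0,0,0,0,0,0,0],
  [0,0,0,0,0,0,0],
  [0,0,0,0,0,0,0],
  [0,0,0,0,0,0,0],
])

```text
time: 3.83
tool_pos: [0.5161, 0.2344, 0.2185]
tool_rot: [0.001, 1.0, -0.0, 0.001]
contact_force: [-0.6, -5.5, 5.0]
gripper_width: 0.385
```

Gripped (0.385 ≈ 33 mm). Lift straight up and travel to the bin.

carry_out([
  [0,0,0,-0.06,0,0,0],
  [0,0,0,-0.14,0,0,0],
  [0,0,0,-0.24,0,0,0],
  [0,0,0,-0.24,0,0,0],
  [0,0.18,0.28,-0.24,0,0,0],
  [0,0.18,0.28,-0.24,0,0,0],
  [0,0.37,0.58,-0.24,0,0,0],
  [0,0.37,0.58,-0.24,0,0,0],
])

```text
time: 4.5
tool_pos: [0.6058, 0.094, 0.3131]
tool_rot: [-0.0, 1.0, 0.001, 0.001]
contact_force: [0.9, 0.0, -0.9]
gripper_width: 0.385
```

```bash
python3 - <<'E'
from h import *
togo([.665,.003,.22],0);print(manip.state()["gripper_width"],manip.state()["contact_force"])
E
```

```text
tcp [0.6058 0.094  0.3131] t 4.5 head 0.001
shift [0.1475 0.2278 0.2327] turn [-0.001 -0.002  0.002]
0.3848186475238036 [ 0.91327187  0.04489693 -0.89257324]
```

carry_out([
  [0,0.148,0.228,0.2,0,0,0],
  [0,0.148,0.228,0.2,0,0,0],
  [0,0.148,0.228,0.2,0,0,0],
  [0,0.148,0.228,0.2,0,0,0],
  [0,0.148,0.228,0.2,0,0,0],
  [0,0.148,0.228,0.2,0,0,0],
  [0,0.148,0.228,0.2,0,0,0],
])

```text
time: 5.08
tool_pos: [0.6646, 0.0051, 0.2347]
tool_rot: [-0.0, 1.0, 0.001, 0.001]
contact_force: [0.1, 0.2, 0.8]
gripper_width: 0.38
```

```bash
python3 - <<'E'
from h import *
im,ci=look("wrist","w4.png")
hs=cv2.cvtColor(im,cv2.COLOR_BGR2HSV)
c=blob(im,(105,120,40),(125,255,255));r=cv2.boundingRect(c);print(r,cv2.minAreaRect(c))
for q in ((r[0],r[1]),(r[0]+r[2],r[1]),(r[0]+r[2],r[1]+r[3]),(r[0],r[1]+r[3])):print(plane(ci,q,.055).round(4))
togo([.665,.003,.03],0)
E
```

```text
(207, 109, 103, 118) ((258.0, 167.5), (117.0, 102.0), 90.0)
[0.7243 0.0517 0.055 ]
[ 0.7243 -0.0465  0.055 ]
[ 0.6024 -0.0527  0.055 ]
[0.6023 0.057  0.055 ]
tcp [0.6647 0.0053 0.2352] t 5.13 head 0.002
shift [-0.001   0.0057  0.5129] turn [-0.    -0.007  0.003]
```

View pics/w4.png

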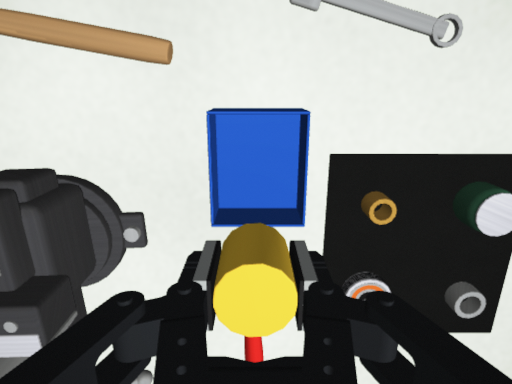

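The view shows the cap held upright and the bin rim centred at about (258,168), which gives (0.663, 0.003). Lower it in and open only part way, because the fully open fingers would not fit.

carry_out([
  [0,0,0.006,0.1,0,0,0],
  [0,0,0.006,0.5,0,0,0],
  [0,0,0.006,0.5,0,0,0],
  [0,0,0.006,0.5,0,0,0],
  [0,0,0.006,0.5,0,0,0],
  [0,0,0.006,0.5,0,0,0],
  [0,0,0.006,0.5,0,0,0],
  [0.52,0,0.006,0.5,0,0,0],
])

```text
time: 5.8
tool_pos: [0.6665, 0.002, 0.0366]
tool_rot: [0.0, 1.0, 0.0, 0.003]
contact_force: [0.1, 0.6, 0.8]
gripper_width: 0.501
```

carry_out([
  [0.52,0,0,0,0,0,0],
  [0.52,0,0,0,0,0,0],
  [0.52,0,0,-0.1,0,0,0],
  [0.52,0,0,-0.2,0,0,0],
  [0.52,0,0,-0.5,0,0,0],
  [1,0,0,-0.5,0,0,0],
  [1,0,0,-0.5,0,0,0],
  [1,0,0,-0.5,0,0,0],
])

```text
time: 6.47
tool_pos: [0.6693, 0.0009, 0.2474]
tool_rot: [0.001, 1.0, -0.0, 0.011]
contact_force: [1.3, 0.0, 2.7]
gripper_width: 0.916
```

```bash
python3 - <<'E'
from h import *
togo([.47,-.265,.16],0)
E
```

```text
tcp [0.6693 0.0009 0.2474] t 6.47 head -0.0
shift [-0.5027  0.6645  0.2094] turn [ 0.004 -0.042 -0.   ]
```

carry_out([
  [1,-0.46,0.66,0.05,0,0,0],
  [1,-0.46,0.66,0.05,0,0,0],
  [1,-0.46,0.66,0.05,0,0,0],
  [1,-0.46,0.66,0.05,0,0,0],
  [1,-0.46,0.66,0.05,0,0,0],
  [1,-0.46,0.66,0.05,0,0,0],
  [1,-0.46,0.66,0.15,0,0,0],
  [1,-0.46,0.66,0.2,0,0,0],
])

```text
time: 7.13
tool_pos: [0.4869, -0.2588, 0.1696]
tool_rot: [0.004, 1.0, -0.001, 0.005]
contact_force: [0.8, -0.6, -0.2]
gripper_width: 1.004
```

carry_out([
  [1,0,0,0,0,0,0],
  [1,0,0,0,0,0,0],
  [1,0,0,0,0,0,0],
  [1,0,0,0,0,0,0],
  [1,0,0,0,0,0,0],
  [1,0,0,0,0,0,0],
])

```text
time: 7.63
tool_pos: [0.487, -0.2544, 0.1655]
tool_rot: [0.001, 1.0, 0.001, 0.001]
contact_force: [1.4, -0.9, -0.0]
gripper_width: 1.002
```

```bash
python3 - <<'E'
from h import *
im,ci=look("wrist","w5.png")
t,ct=look("top","t5.png");c=blob(t,*YEL);print("cap in top",cen(c),plane(ct,cen(c),.03))
togo([.484,-.265,.15],0)
q=proj(ci,np.array([.484,-.265,.027])).astype(int);print(q)
g=blob(im,(0,0,90),(180,70,255),(q[0]-50,q[1]-50,q[0]+50,q[1]+50));e=ell(g);print(e,cv2.boundingRect(g),plane(ci,e[0],.027))
E
```

```text
cap in top [254.79858156 149.44822695] [0.66899258 0.00197894 0.03      ]
tcp [ 0.4865 -0.2543  0.1647] t 7.73 head 0.001
shift [-0.0063  0.0267  0.0368] turn [ 0.002 -0.002  0.002]
[267 184]
((266.7689514160156, 182.58226013183594), (42.90191650390625, 44.70499801635742), 68.35247039794922) (245, 162, 45, 43) [ 0.48533659 -0.26427913  0.027     ]
```

Cap rests in the bin. Sleeve's top rim centres at (267,183), which gives (0.4853, −0.2643). Go down and grip.

carry_out([
  [1,-0.003,0.025,0.05,0,0,0],
  [1,-0.003,0.025,0.25,0,0,0],
  [1,-0.003,0.025,0.36,0,0,0],
  [1,-0.003,0.025,0.36,0,0,0],
  [1,-0.003,0.025,0.4,0,0,0],
  [1,-0.003,0.025,0.4,0,0,0],
  [1,-0.003,0.025,0.4,0,0,0],
  [1,-0.003,0.025,0.4,0,0,0],
])

```text
time: 8.4
tool_pos: [0.4861, -0.2656, 0.0059]
tool_rot: [0.001, 1.0, 0.0, 0.001]
contact_force: [0.7, -0.3, -0.7]
gripper_width: 0.999
```

```bash
python3 - <<'E'
from h import *
togo([.4853,-.2643,.004],0);print(manip.state()["contact_force"])
im,ci=look("wrist","w6.png")
E
```

```text
tcp [ 0.4861 -0.2656  0.0059] t 8.4 head 0.0
shift [-0.002  -0.0032  0.0049] turn [ 0.004 -0.006  0.   ]
[ 0.65687075 -0.29042605 -0.67926034]
```

View pics/w6.png

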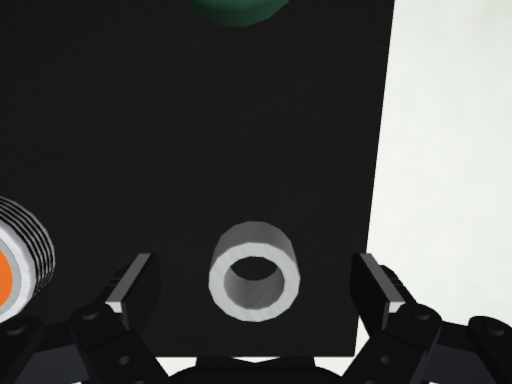

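The sleeve stands at (255,275), midway between the fingertips (160 and 352). Close on it.

carry_out([
  [0,-0.002,0,0.003,0,0,0],
  [0,-0.002,0,0.003,0,0,0],
  [0,-0.002,0,0.003,0,0,0],
  [0,-0.002,0,0.003,0,0,0],
  [0,-0.002,0,0.003,0,0,0],
  [0,-0.002,0,0.003,0,0,0],
  [0,-0.002,0,0.003,0,0,0],
  [0,-0.002,0,0.003,0,0,0],
])

```text
time: 9.12
tool_pos: [0.4845, -0.2653, 0.0039]
tool_rot: [0.001, 1.0, -0.0, 0.001]
contact_force: [-1.3, 0.2, 6.0]
gripper_width: 0.445
```

carry_out([
  [0,0,0,-0.05,0,0,0],
  [0,0,0,-0.1,0,0,0],
  [0,0,0,-0.2,0,0,0],
  [0,0,0,-0.6,0,0,0],
  [0,0,0,-0.6,0,0,0],
  [0,0,0,-0.6,0,0,0],
  [0,0,0,-0.8,0,0,0],
  [0,0,0,-0.8,0,0,0],
])

```text
time: 9.78
tool_pos: [0.483, -0.2642, 0.2922]
tool_rot: [-0.0, 1.0, -0.0, -0.0]
contact_force: [-0.3, -0.2, -1.0]
gripper_width: 0.447
```

```bash
python3 - <<'E'
from h import *
togo([.505,.1,.325],0)
E
```

```text
tcp [ 0.483  -0.2642  0.2922] t 9.78 head -0.0
shift [ 0.0548 -0.9105 -0.0814] turn [-0.001  0.002 -0.   ]
```

Gripped (0.447 ≈ 40 mm part). Travel towards the shaft, stopping short in x to view the bare shaft end.

carry_out([
  [0,0,-0.8,-0.1,0,0,0],
  [0,0,-0.8,-0.1,0,0,0],
  [0,0,-0.8,-0.1,0,0,0],
  [0,0,-0.8,-0.1,0,0,0],
  [0,0,-0.8,-0.1,0,0,0],
  [0,0,-0.8,-0.1,0,0,0],
  [0,0,-0.8,-0.1,0,0,0],
  [0,0,-0.8,-0.1,0,0,0],
])

```text
time: 10.45
tool_pos: [0.4829, 0.0582, 0.3308]
tool_rot: [-0.0, 1.0, 0.001, -0.0]
contact_force: [0.7, 0.1, -1.1]
gripper_width: 0.445
```

```bash
python3 - <<'E'
from h import *
togo([.47,.234,.325],0)
E
```

```text
tcp [0.4829 0.0582 0.3308] t 10.45 head 0.001
shift [-0.0316 -0.4395  0.0149] turn [-0.002  0.001  0.003]
```

carry_out([
  [0,-0.03,-0.43,0.01,0,0,0],
  [0,-0.03,-0.43,0.01,0,0,0],
  [0,-0.03,-0.43,0.01,0,0,0],
  [0,-0.03,-0.43,0.01,0,0,0],
  [0,-0.03,-0.43,0.01,0,0,0],
  [0,-0.03,-0.43,0.01,0,0,0],
  [0,-0.03,-0.43,0.01,0,0,0],
  [0,-0.03,-0.43,0.01,0,0,0],
])

```text
time: 11.12
tool_pos: [0.4719, 0.2263, 0.3266]
tool_rot: [0.0, 1.0, -0.001, -0.0]
contact_force: [0.4, 0.7, -2.0]
gripper_width: 0.445
```

carry_out([
  [0,0,0,0,0,0,0],
  [0,0,0,0,0,0,0],
  [0,0,0,0,0,0,0],
])

```text
time: 11.37
tool_pos: [0.4721, 0.2263, 0.3271]
tool_rot: [0.0, 1.0, -0.001, 0.0]
contact_force: [0.8, -0.2, -0.6]
gripper_width: 0.444
```

```bash
python3 - <<'E'
from h import *
im,ci=look("wrist","w7.png");togo([.5155,.234,.27],0)
print(proj(ci,np.array([.5155,.234,.248])))
cv2.imwrite("pics/w7c.png",cv2.resize(im[90:330,130:390],None,fx=2.3,fy=2.3))
import pickle;pickle.dump((ci,manip.state()),open("w7.pkl","wb"))
E
```

```text
tcp [0.472  0.2265 0.3271] t 11.42 head -0.002
shift [ 0.1086 -0.019   0.1427] turn [-0.    -0.    -0.004]
[244.53261292 141.90001606]
```

View pics/w7c.png

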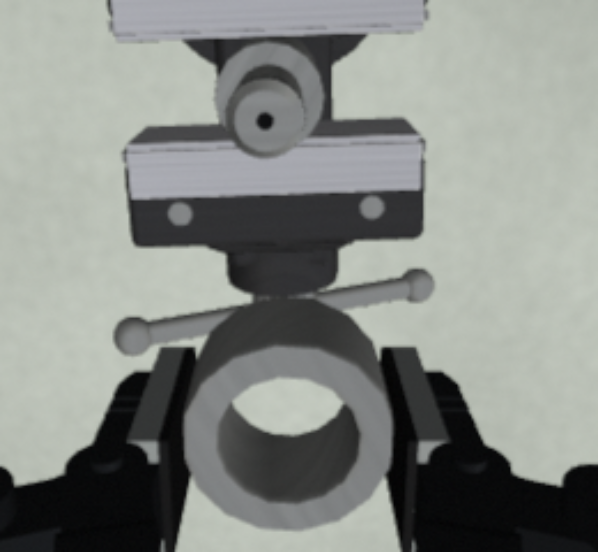

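The crop shows the shaft end with its black centre dot at crop (265,121), full frame (245.2,142.6). The sleeve's upper face is centred at crop (289,438), full frame (255.7,280.4). Measure both.

```bash
cat > m.py <<'E'
from h import *
def dot(im,g,r=9):
    x,y=np.round(g).astype(int);p=cv2.cvtColor(im,cv2.COLOR_BGR2GRAY)[y-r:y+r+1,x-r:x+r+1].astype(float)
    w=np.clip(np.median(p)-25-p,0,None);yy,xx=np.mgrid[-r:r+1,-r:r+1];return np.array([x+(w*xx).sum()/w.sum(),y+(w*yy).sum()/w.sum()])
E
python3 - <<'E'
from m import *
import pickle
ci,s=pickle.load(open("w7.pkl","rb"));im=cv2.imread("pics/w7.png")
d=dot(im,(245.2,142.6),4);p=plane(ci,d,.248);print(d,p)
# sleeve face: bright ring
g=cv2.cvtColor(im,cv2.COLOR_BGR2GRAY)
q=plane(ci,(255.7,280.4),s["tool_pos"][2]+.023);print("sleeve top",q,"tcp",s["tool_pos"])
hole=cv2.inRange(cv2.cvtColor(im,cv2.COLOR_BGR2HSV),(0,0,0),(180,255,255))
t,ct=look("top");sc,cs=look("scene")
cv2.imwrite("pics/t7.png",t);cv2.imwrite("pics/s7.png",sc)
print("pred",proj(cs,p))
E
```

```text
[244.8        142.21734104] [0.51528508 0.23382183 0.248     ]
sleeve top [0.47326045 0.22672309 0.35008401] tcp [0.47202881 0.22648258 0.32708401]
pred [336.77694929 129.29128618]
```

carry_out([
  [0,0.105,-0.018,0,0,0,0],
  [0,0.105,-0.018,0,0,0,0],
  [0,0.105,-0.018,0.13,0,0,0],
  [0,0.105,-0.018,0.13,0,0,0],
  [0,0.105,-0.018,0.13,0,0,0],
  [0,0.105,-0.018,0.13,0,0,0],
  [0,0.105,-0.018,0.13,0,0,0],
  [0,0.105,-0.018,0.13,0,0,0],
])

```text
time: 12.18
tool_pos: [0.5145, 0.2348, 0.2777]
tool_rot: [-0.001, 1.0, -0.0, 0.002]
contact_force: [-0.0, 0.5, -1.0]
gripper_width: 0.442
```

```bash
python3 - <<'E'
from h import *
im,ci=look("wrist","w8.png");togo([.5141,.2336,.240],0);togo([.5141,.2336,.194],0)
print(proj(ci,np.array([.5153,.2338,.248])))
cv2.imwrite("pics/w8c.png",cv2.resize(im[180:330,170:340],None,fx=3.5,fy=3.5))
E
```

```text
tcp [0.5145 0.2348 0.2775] t 12.23 head -0.0
shift [-0.0013  0.003   0.0938] turn [-0.002 -0.008 -0.   ]
tcp [0.5145 0.2348 0.2775] t 12.23 head -0.0
shift [-0.0018  0.0032  0.2088] turn [-0.002 -0.008 -0.   ]
[258.07224461 229.96983657]
```

View pics/w8c.png

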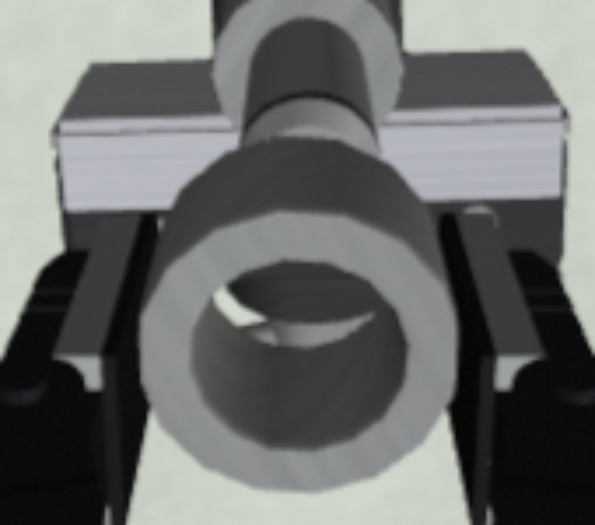

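The crop shows the sleeve (centre column 299) just above the shaft (column 311), so a move of about 1.2 mm in −y is still needed, as computed. Lower gently and watch the force.

carry_out([
  [0,-0.001,0.003,0,0,0,0],
  [0,-0.001,0.003,0.03,0,0,0],
  [0,-0.001,0.003,0.05,0,0,0],
  [0,-0.001,0.003,0.06,0,0,0],
  [0,-0.001,0.003,0.07,0,0,0],
  [0,-0.001,0.003,0.08,0,0,0],
  [0,-0.001,0.003,0.09,0,0,0],
  [0,-0.001,0.003,0.1,0,0,0],
])

```text
time: 12.9
tool_pos: [0.5141, 0.2332, 0.2351]
tool_rot: [0.0, 1.0, -0.0, 0.001]
contact_force: [3.0, -0.2, 0.9]
gripper_width: 0.442
```

carry_out([
  [0,0.002,0,0.015,0,0,0],
  [0,0.002,0,0.03,0,0,0],
  [0,0.002,0,0.045,0,0,0],
  [0,0.002,0,0.06,0,0,0],
  [0,0.002,0,0.07,0,0,0],
  [0,0.002,0,0.08,0,0,0],
  [0,0.002,0,0.085,0,0,0],
  [0,0.002,0,0.09,0,0,0],
])

```text
time: 13.57
tool_pos: [0.5142, 0.2333, 0.1988]
tool_rot: [0.0, 1.0, -0.0, -0.0]
contact_force: [1.2, -1.2, -0.3]
gripper_width: 0.449
```

carry_out([
  [0,0,0,0.003,0,0,0],
  [0,0,0,0.005,0,0,0],
  [0,0,0,0.007,0,0,0],
  [0,0,0,0.009,0,0,0],
  [0,0,0,0.011,0,0,0],
  [0,0,0,0.013,0,0,0],
  [0,0,0,0.013,0,0,0],
])

```text
time: 14.15
tool_pos: [0.5143, 0.2334, 0.1959]
tool_rot: [0.0, 1.0, -0.0, 0.0]
contact_force: [-3.1, -2.3, 8.0]
gripper_width: 0.445
```

carry_out([
  [0,0,0,0.003,0,0,0],
  [0,0,0,0.003,0,0,0],
  [0,0,0,0.003,0,0,0],
])

```text
time: 14.4
tool_pos: [0.5143, 0.2334, 0.1959]
tool_rot: [0.0, 1.0, -0.0, 0.0]
contact_force: [-6.4, -2.6, 11.6]
gripper_width: 0.445
```

Firm stop at the expected height (TCP 0.196). Release and rise.

carry_out([
  [1,0,0,-0.003,0,0,0],
  [1,0,0,-0.003,0,0,0],
  [1,0,0,-0.003,0,0,0],
  [1,0,0,-0.003,0,0,0],
  [1,0,0,-0.003,0,0,0],
  [1,0,0,-0.1,0,0,0],
  [1,0,0,-0.3,0,0,0],
  [1,0,0,-0.33,0,0,0],
])

```text
time: 15.07
tool_pos: [0.5133, 0.2331, 0.3157]
tool_rot: [0.0, 1.0, -0.0, -0.002]
contact_force: [0.2, 0.7, 1.0]
gripper_width: 1.0
```

carry_out([
  [1,-0.05,0,-0.05,0,0,0],
  [1,-0.08,0,-0.05,0,0,0],
  [1,-0.08,0,-0.05,0,0,0],
  [1,-0.08,0,-0.05,0,0,0],
])

```text
time: 15.4
tool_pos: [0.482, 0.2334, 0.3357]
tool_rot: [-0.0, 1.0, 0.0, 0.0]
contact_force: [0.9, 0.3, -0.5]
gripper_width: 1.002
```

```bash
python3 - <<'E'
from m import *
im,ci=look("wrist","w9.png");sc,cs=look("scene","s9.png")
g=proj(ci,np.array([.5153,.2338,.248]));print("pred dot",g,"dot",dot(im,g,6),plane(ci,dot(im,g,6),.248))
togo([.489,-.137,.17],0)
a=cv2.resize(im[int(g[1])-75:int(g[1])+75,int(g[0])-75:int(g[0])+75],(450,450))
b=cv2.resize(sc[100:190,290:380],(450,450));cv2.imwrite("pics/c9.png",np.hstack([a,b])[:, :800])
E
```

```text
pred dot [255.42672451 154.24798318] dot [255.30160643 154.32891566] [0.51524191 0.23388883 0.248     ]
tcp [0.482  0.2331 0.3342] t 15.5 head -0.0
shift [0.0187 0.925  0.4112] turn [ 0.002  0.005 -0.001]
```

View pics/c9.png

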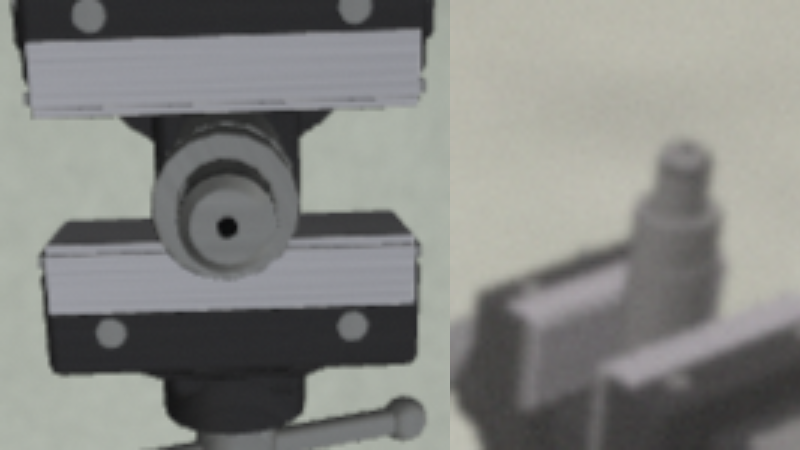

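The sleeve sits on the shoulder with no gap visible in either crop, and the shaft dot (227,227 in the left crop) measures the same from two poses. On to the pulley.

carry_out([
  [1,0.018,0.8,0,0,0,0],
  [1,0.018,0.8,0,0,0,0],
  [1,0.018,0.8,0,0,0,0],
  [1,0.018,0.8,0,0,0,0],
  [1,0.018,0.925,0.2,0,0,0],
  [1,0.018,0.925,0.2,0,0,0],
  [1,0.018,0.925,0.4,0,0,0],
  [1,0.018,0.925,0.4,0,0,0],
])

```text
time: 16.17
tool_pos: [0.4883, -0.0713, 0.2444]
tool_rot: [0.0, 1.0, -0.001, 0.0]
contact_force: [0.2, 0.4, 0.0]
gripper_width: 0.997
```

carry_out([
  [1,0,-0.125,0.1,0,0,0],
  [1,0,-0.02,0.1,0,0,0],
  [1,0,0,0.1,0,0,0],
  [1,0,0,0.1,0,0,0],
  [1,0,0,0.1,0,0,0],
  [1,0,0,0.1,0,0,0],
])

```text
time: 16.67
tool_pos: [0.4891, -0.0692, 0.2072]
tool_rot: [0.0, 1.0, -0.0, 0.001]
contact_force: [0.4, -0.3, 0.2]
gripper_width: 1.0
```

```bash
python3 - <<'E'
from h import *
togo([.489,-.137,.17],0)
E
```

```text
tcp [ 0.4891 -0.0692  0.2072] t 16.67 head -0.001
shift [-0.0002  0.1695  0.093 ] turn [ 0.001 -0.005 -0.002]
```

carry_out([
  [1,0,0.17,0.09,0,0,0],
  [1,0,0.17,0.09,0,0,0],
  [1,0,0.17,0.09,0,0,0],
  [1,0,0.17,0.09,0,0,0],
  [1,0,0.17,0.09,0,0,0],
  [1,0,0.17,0.09,0,0,0],
])

```text
time: 17.17
tool_pos: [0.489, -0.1364, 0.1712]
tool_rot: [0.0, 1.0, 0.0, 0.001]
contact_force: [-0.8, 0.3, -0.4]
gripper_width: 0.998
```

```bash
python3 - <<'E'
from h import *
im,ci=look("wrist","w10.png")
q=proj(ci,np.array([.489,-.137,.023])).astype(int);print(q)
b=blob(im,(3,70,80),(20,255,255),(q[0]-50,q[1]-50,q[0]+50,q[1]+50));e=ell(b);print(e,cen(b))
p=plane(ci,e[0],.023);print(p)
cs=manip.camera_info("scene");print("tri",tri([ray(ci,e[0]),ray(cs,(187.4,258.1))]))
togo([p[0],p[1],.003],0)
E
```

```text
[256 178]
((256.1325378417969, 177.93338012695312), (47.71100616455078, 49.1920280456543), 89.76294708251953) [256.08860643 177.96076264]
[ 0.48910454 -0.13684232  0.023     ]
tri (array([ 0.48889269, -0.13702476,  0.02255077]), [np.float64(0.00020151763093352934), np.float64(0.0002015176309335863)])
tcp [ 0.489  -0.1363  0.1711] t 17.22 head 0.001
shift [-0.0006  0.001   0.4202] turn [ 0.001 -0.005  0.002]
```

carry_out([
  [1,0,0.001,0.08,0,0,0],
  [1,0,0.001,0.25,0,0,0],
  [1,0,0.001,0.36,0,0,0],
  [1,0,0.001,0.4,0,0,0],
  [1,0,0.001,0.43,0,0,0],
  [1,0,0.001,0.43,0,0,0],
  [1,0,0.001,0.43,0,0,0],
  [1,0,0.001,0.43,0,0,0],
])

```text
time: 17.88
tool_pos: [0.4902, -0.1377, 0.0001]
tool_rot: [0.001, 1.0, 0.0, 0.002]
contact_force: [-0.4, -0.4, 0.4]
gripper_width: 1.001
```

carry_out([
  [0,0,0,0,0,0,0],
  [0,0,0,0,0,0,0],
  [0,0,0,0,0,0,0],
  [0,0,0,0,0,0,0],
  [0,0,0,0,0,0,0],
  [0,0,0,0,0,0,0],
])

```text
time: 18.38
tool_pos: [0.4902, -0.138, 0.0004]
tool_rot: [0.001, 1.0, -0.0, 0.002]
contact_force: [-1.4, 0.7, 6.5]
gripper_width: 0.669
```

carry_out([
  [0,0,0,-0.05,0,0,0],
  [0,0,0,-0.1,0,0,0],
  [0,0,0,-0.2,0,0,0],
  [0,0,0,-0.6,0,0,0],
  [0,0,0,-0.6,0,0,0],
  [0,0,0,-0.6,0,0,0],
  [0,0,0,-0.8,0,0,0],
  [0,0,0,-0.82,0,0,0],
])

```text
time: 19.05
tool_pos: [0.4875, -0.137, 0.2886]
tool_rot: [0.0, 1.0, -0.0, 0.001]
contact_force: [0.7, -0.7, -2.2]
gripper_width: 0.667
```

carry_out([
  [0,-0.03,-0.3,-0.1,0,0,0],
  [0,-0.03,-0.3,-0.1,0,0,0],
  [0,-0.03,-0.8,-0.1,0,0,0],
  [0,-0.03,-0.8,-0.1,0,0,0],
  [0,-0.03,-0.8,-0.1,0,0,0],
  [0,-0.03,-0.8,-0.1,0,0,0],
  [0,-0.03,-0.8,-0.1,0,0,0],
  [0,-0.03,-0.8,-0.1,0,0,0],
])

```text
time: 19.72
tool_pos: [0.4753, 0.1854, 0.3267]
tool_rot: [-0.0, 1.0, 0.001, 0.001]
contact_force: [0.5, -0.2, -2.0]
gripper_width: 0.671
```

```bash
python3 - <<'E'
from h import *
togo([.472,.2339,.332],0);print(manip.state()["gripper_width"])
E
```

```text
tcp [0.4753 0.1854 0.3267] t 19.72 head 0.001
shift [-0.008  -0.1213 -0.0132] turn [-0.002 -0.002  0.002]
0.6707223032833706
```

carry_out([
  [0,-0.01,-0.11,-0.02,0,0,0],
  [0,-0.01,-0.11,-0.02,0,0,0],
  [0,-0.01,-0.11,-0.02,0,0,0],
  [0,-0.01,-0.11,-0.02,0,0,0],
  [0,-0.01,-0.11,-0.02,0,0,0],
  [0,-0.01,-0.11,-0.02,0,0,0],
])

```text
time: 20.22
tool_pos: [0.4724, 0.2253, 0.3337]
tool_rot: [0.0, 1.0, -0.001, -0.0]
contact_force: [-0.4, -0.1, -2.4]
gripper_width: 0.669
```

```bash
python3 - <<'E'
from m import *
im,ci=look("wrist","w11.png");s=manip.state()
g=proj(ci,np.array([.5153,.2338,.248]));d=dot(im,g,5);p=plane(ci,d,.248);print(g,d,p)
c=blob(im,(3,70,80),(20,255,255),(200,190,310,384));e=ell(c);q=plane(ci,e[0],s["tool_pos"][2]+.0226);print(e,"pulley",q,"tcp",s["tool_pos"])
off=q-s["tool_pos"];print("off",off)
togo([p[0]-off[0],p[1]-off[1],.275],0)
cv2.imwrite("pics/w11c.png",cv2.resize(im[90:384,100:410],None,fx=1.6,fy=1.6))
E
```

```text
[243.63101154 141.06956943] [243.52675841 140.99503058] [0.51535199 0.23387181 0.248     ]
((254.79249572753906, 282.7797546386719), (93.50885009765625, 107.34860229492188), 89.75370788574219) pulley [0.47218016 0.22612688 0.3563568 ] tcp [0.47242245 0.22533836 0.3337568 ]
off [-0.00024229  0.00078852  0.0226    ]
tcp [0.4724 0.2253 0.3338] t 20.27 head -0.002
shift [ 0.1079 -0.0197  0.1469] turn [ 0.001  0.    -0.005]
```

View pics/w11c.png

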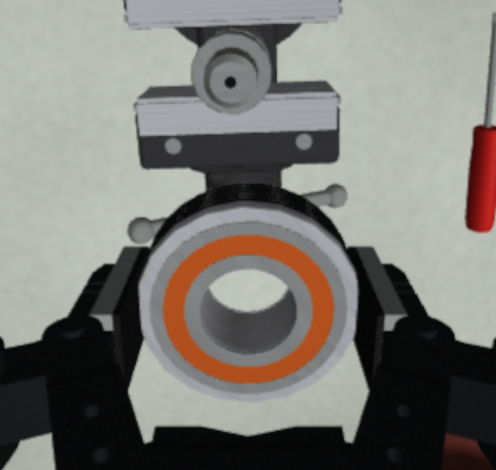

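The pulley is held level with its face centred at crop (248,309) and the shaft dot is at crop (230,82). Move above the shaft.

carry_out([
  [0,0.108,-0.02,0,0,0,0],
  [0,0.108,-0.02,0,0,0,0],
  [0,0.108,-0.02,0.1,0,0,0],
  [0,0.108,-0.02,0.14,0,0,0],
  [0,0.108,-0.02,0.14,0,0,0],
  [0,0.108,-0.02,0.14,0,0,0],
  [0,0.108,-0.02,0.14,0,0,0],
  [0,0.108,-0.02,0.14,0,0,0],
])

```text
time: 20.93
tool_pos: [0.5165, 0.2347, 0.2807]
tool_rot: [-0.001, 1.0, -0.0, 0.002]
contact_force: [0.3, 0.3, -2.1]
gripper_width: 0.67
```

```bash
python3 - <<'E'
from h import *
togo([.5155,.2331,.240],0);togo([.5155,.2331,.2165],0)
E
```

```text
tcp [0.5165 0.2347 0.2807] t 20.93 head -0.001
shift [-0.0029  0.004   0.1018] turn [-0.002 -0.008 -0.001]
tcp [0.5165 0.2347 0.2807] t 20.93 head -0.001
shift [-0.0031  0.0041  0.1606] turn [-0.002 -0.008 -0.001]
```

carry_out([
  [0,-0.002,0.003,0,0,0,0],
  [0,-0.002,0.003,0.03,0,0,0],
  [0,-0.002,0.003,0.05,0,0,0],
  [0,-0.002,0.003,0.06,0,0,0],
  [0,-0.002,0.003,0.07,0,0,0],
  [0,-0.002,0.003,0.08,0,0,0],
  [0,-0.002,0.003,0.09,0,0,0],
  [0,-0.002,0.003,0.1,0,0,0],
])

```text
time: 21.6
tool_pos: [0.5154, 0.2335, 0.2387]
tool_rot: [-0.0, 1.0, -0.0, 0.001]
contact_force: [2.4, -0.8, -0.5]
gripper_width: 0.664
```

Entered without resistance. Continue gently to the stop.

carry_out([
  [0,0.001,0,0.01,0,0,0],
  [0,0.001,0,0.02,0,0,0],
  [0,0.001,0,0.03,0,0,0],
  [0,0.001,0,0.038,0,0,0],
  [0,0.001,0,0.043,0,0,0],
  [0,0.001,0,0.046,0,0,0],
  [0,0.001,0,0.049,0,0,0],
  [0,0.001,0,0.049,0,0,0],
])

```text
time: 22.27
tool_pos: [0.5155, 0.2334, 0.2186]
tool_rot: [-0.0, 1.0, -0.0, 0.001]
contact_force: [4.8, -1.3, -1.5]
gripper_width: 0.671
```

carry_out([
  [0,0,0,0.003,0,0,0],
  [0,0,0,0.005,0,0,0],
  [0,0,0,0.007,0,0,0],
  [0,0,0,0.009,0,0,0],
  [0,0,0,0.009,0,0,0],
])

```text
time: 22.68
tool_pos: [0.5155, 0.2334, 0.2164]
tool_rot: [-0.0, 1.0, -0.0, 0.001]
contact_force: [3.1, -2.9, 5.5]
gripper_width: 0.671
```

carry_out([
  [0,0,0,0.003,0,0,0],
  [0,0,0,0.003,0,0,0],
  [0,0,0,0.004,0,0,0],
  [0,0,0,0.004,0,0,0],
])

```text
time: 23.02
tool_pos: [0.5156, 0.2335, 0.2164]
tool_rot: [0.0, 1.0, -0.0, 0.001]
contact_force: [-0.9, -4.1, 10.5]
gripper_width: 0.668
```

Hard stop at TCP 0.2164, as predicted. Release, rise and check.

carry_out([
  [1,0,0,-0.004,0,0,0],
  [1,0,0,-0.004,0,0,0],
  [1,0,0,-0.004,0,0,0],
  [1,0,0,-0.004,0,0,0],
  [1,0,0,-0.004,0,0,0],
  [1,0,0,-0.1,0,0,0],
  [1,0,0,-0.3,0,0,0],
  [1,0,0,-0.33,0,0,0],
])

```text
time: 23.68
tool_pos: [0.514, 0.2333, 0.3361]
tool_rot: [0.0, 1.0, -0.0, -0.002]
contact_force: [1.0, 0.3, 0.2]
gripper_width: 1.003
```

carry_out([
  [1,-0.05,0,-0.05,0,0,0],
  [1,-0.12,0,-0.05,0,0,0],
  [1,-0.12,0,-0.05,0,0,0],
  [1,-0.12,0,-0.05,0,0,0],
  [1,-0.12,0,-0.05,0,0,0],
])

```text
time: 24.1
tool_pos: [0.4669, 0.2335, 0.3555]
tool_rot: [0.0, 1.0, -0.0, -0.001]
contact_force: [0.9, 0.4, -0.1]
gripper_width: 1.0
```

```bash
python3 - <<'E'
from m import *
im,ci=look("wrist","w12.png");sc,cs=look("scene","s12.png");t,ct=look("top","t12.png")
g=proj(ci,np.array([.5153,.2338,.248])).astype(int);print(g,manip.state()["time"])
a=cv2.resize(im[max(g[1]-75,0):g[1]+75,g[0]-75:g[0]+75],(400,400))
b=cv2.resize(sc[100:190,290:380],(400,400));cv2.imwrite("pics/c12.png",np.vstack([np.hstack([a,b]),cv2.resize(t[110:260,80:400],(800,200))]))
t0=cv2.imread("pics/top0.png");c=blob(t,*YEL);print("cap",plane(ct,cen(c),.03))
q=[x for x in ((0,0),)];d=cv2.absdiff(t,t0).max(2)
for n,r in (("bush",(295,158,322,183)),("tin",(342,155,370,182)),("driver",(244,198,264,280))):print(n,"max diff",np.percentile(d[r[1]:r[3],r[0]:r[2]],99))
c=blob(im,(3,70,80),(20,255,255));e=ell(c);
for z in (.239,):print("pulley face",plane(ci,e[0],z),e)
cc=blob(sc,(3,70,80),(20,255,255),(310,110,370,180));print("tri",tri([ray(ci,e[0]),ray(cs,cen(cc))]),cv2.contourArea(cc))
E
```

```text
[255 129] 24.25
cap [0.6691893  0.00206074 0.03      ]
bush max diff 12.0
tin max diff 13.0
driver max diff 15.0
pulley face [0.51516122 0.23432662 0.239     ] ((254.74581909179688, 128.1088409423828), (58.096923828125, 58.84601593017578), 1.5036505460739136)
tri (array([0.51508585, 0.2343052 , 0.23854653]), [np.float64(3.198284432626763e-05), np.float64(3.198284432616699e-05)]) 32.5
```

View pics/c12.png

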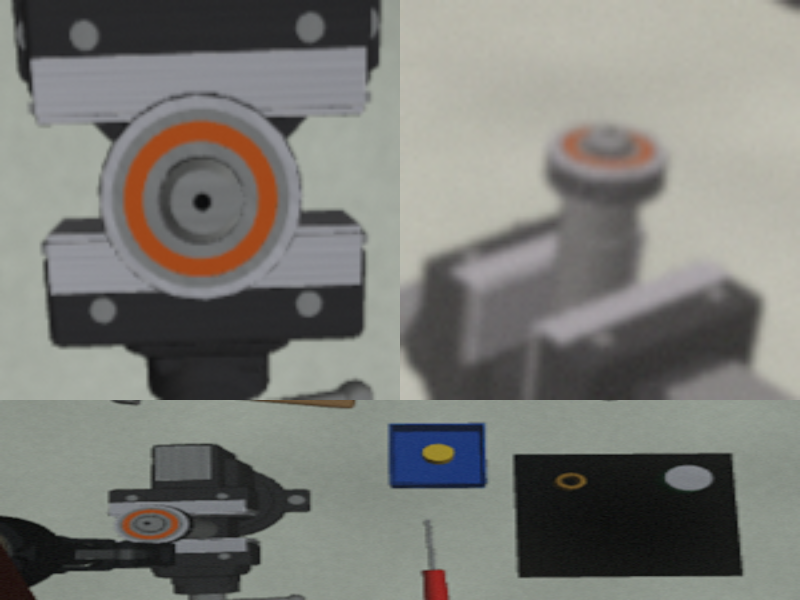

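The pulley sits level on the sleeve (left crop, centred on the dot at 202,202), with its face triangulated at z = 0.2385 against 0.239 expected. The cap is in the bin and the bystanders have not moved.

```bash
python3 -c "
from plant import manip
print(manip.job_done(),manip.state()['time'])"
```

```text
the job is handed in; nothing more can be done
the job is handed in; nothing more can be done
```

The job is done and handed in at about 24 s of the 72 s allowed. I pulled the cap off and put it in the bin, then lowered the sleeve onto the shoulder and the pulley onto the sleeve. Both parts were released only after a firm stop.

**Last checks:**
- **Pulley:** its face triangulates to z = 0.2385 m, where fully home is 0.239 m. It is level and centred on the shaft to about 0.5 mm.
- **Sleeve:** it stopped at 0.1959 m tool height, about 2 mm above my prediction of 0.194 m. The pictures after release showed no gap at the shoulder, and the pulley then stopped exactly at its predicted height (0.2164 m).
- **Force:** the highest reading I saw was about 14 N, when pressing the sleeve home.
- **Other items:** the cap lies in the bin, and the bush, tin and screwdriver have not moved in the top view. The gripper was open and clear of everything at hand-in.

Nothing failed. An early estimate of the sleeve and pulley positions was off by about 7 mm because the arm was still settling, so I measured both again from close by before gripping. I did not check for the circlip groove above the pulley. I viewed 11 pictures, one over the budget.

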